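# Shut the arches of a lever-arch file and turn its top divider over

## Robot

A 6-joint arm with a two-finger parallel gripper is mounted at the origin on a cart in front of the work surface, level with it; the furniture and walls round the work are solid. World frame = base frame: x ahead of the robot, y to its left, z up, the work surface at z = 0. Lengths are in m, angles in rad, forces in N, time in s.
With the tool pointing down it reaches from about 0.35 to 0.85 m from the base axis. Payload 8.1 kg.
Tool frame: the origin (TCP) lies at the very end of the fingers, on their centre line; the grasp point (between the pads) lies 19 mm behind it (manip.pinch_z is the distance from the TCP to the grasp point, in m); y points along the fingers, x is the direction in which the jaws open and shut, and the axes are right-handed (so a half turn about y gives the same grasp; the last joint's range is limited). The gripper opens to 85 mm and grips with 20 to 120 N. Pads are 22 mm wide; open, the fingers measure 114 mm over their backs; the gripper's body (76 mm by 85 mm) begins 54 mm behind the grasp point. The pads swing forward as they close: fully open they stand 13 mm farther back than shut.
Start: joints at [-1.37, 0.13, 1.488, -0, 1.523, -0.085], TCP at [0.169, -0.576, 0.231] pointing down, gripper open.
Joint ranges: [-2.96, 2.96], [-0.89, 2.26], [0.02, 2.5], [-1.34, 4.48], [0, 2.73], [-2.66, 2.66]. Speed limits (rad/s): [2.39, 2.39, 2.79, 3.14, 3.14, 3.14].

## Interface

Orientations are given as a rotation vector (axis times angle).
In Python, from rig import manip gives the robot as it stands.
- The arm moves only by the tool apply_moves, never from a script. Its argument "motion" is a list of rows, each a list of 5 numbers: the closure, from -1 (fully open) to 1 (shut), then the shift along the world's x, y, z in mm, then the turn about the world's z in rad. In form: [[fingers, tx, ty, tz, roll], ...]. A call has 1 to 12 rows; each row shifts and turns the pose as measured when the row begins; what a row does not reach is not made up. A row lasts 1/10 s, in which the tool goes at most 50 mm and 8.59 degrees, less where a joint would pass 70% of its speed; a pose out of reach is approached as far as the arm can. A call is refused whole if a number of a shift passes 50 or a number of a turn 0.15, either way. A call with a gripper value outside its range is refused whole. The fingers move at their own pace and stop on an object; "force" is the grip in N (left out, the last holds). Time passes only in rows, so rows that do not move let the fingers close. It gives the time, the measured TCP pose, the force and the opening at its end, in the units of the state.
- manip.observe(): the state, without advancing time (a new reading comes with each control period).
- manip.capture(name): name is "scene" or "top"; returns a dict with "img" (400x640x3 uint8, red, green, blue), "z_map" (400x640 float32, m along the optical axis (not along the pixel's ray), 0 where there is no reading), "fx", "fy", "cx", "cy" (pixels), "dist" ([k1, k2, p1, p2, k3] as OpenCV has them; the pictures are not rectified), "R" (3x3) and "t" (3): a world point X has camera coordinates R X + t. Camera axes: x right, y down, z forward; pixel columns grow to the right and rows downward; lengths in m; the calibration is good to about 2 mm. A picture is of the moment at which its call begins.
- manip.job_done(): hands the job in, once; it reports no verdict.
The state is a dict: "time": time; "q": joint angles; "qd": joint speeds; "joint_efforts": joint torques, N m; "ee_pos": TCP position; "ee_rot": TCP orientation; "contact_force": force on the tool from outside, world axes, zero at the start; "wrist_torque": the same for the moment, N m; "finger_gap": opening from 0.0 (shut) to 1.0 (fully open).
Only numpy, scipy, OpenCV 4.12 (cv2) and the standard library are available. Lean on these libraries where they do the work, as an engineer would, in place of code of your own. Each camera call takes 0.05 s, during which the arm holds its last target.

## Task

The small lever-arch file lies open on the bench with its arches unlocked. Press its lever right down so that the arches shut, then push the top divider up from under its tab and on over the arches, so that it lies flat on the sheets on the left, and leave it there. Use the fingertips only, gently, without pinching or flinging the divider; leave the divider beneath it lying on the right, and do not disturb the pen, mug and stapler.

Things in the scene. Friction and masses are not known exactly. Their poses are not given: they have to be found in the camera images.
- file: Open A5 lever-arch file, fixed, lying on a few papers; black covers, grey inside, 3 mm thick, 240 mm along the spine, 507 mm across (file y -182 to +325 mm). Origin at its underside, 4 mm over the bench, below the middle of the arches; file x runs along the spine away from the robot, y to the left, z up. Sheets on both sides, 208 mm along x: right y -17 to -162, up to z 40.5; left y +17 to +162, up to z 43.5 mm.
- arch_centre (a point): Centre of the arches and middle of the axis about which the dividers turn: file (0, 0, 45) mm. The two round-wire arches, 28 mm radius, stand at file x = -40 and +40 mm and span file y -28 to +28 mm; their tops are at file z 75 mm when shut, up to 18 mm higher when unlocked.
- lever (a joint): Lever of the arch mechanism, in the gutter beyond the far arch, swinging about an axis across the file. 0 = pressed fully down (arches shut), grows as it stands up, upper stop at 1.0 rad; starts at 0.4 to 0.75. No spring; about 0.1 N m of friction (2 N at its end), so it stays where it is left.
- lever_pivot (a point): Pivot of the lever: file (54, 0, 26) mm.
- lever_thumb (a point): Middle of the top of the lever's flat thumb end, a plate 22 x 22 mm. With the lever down it is 51 mm beyond the pivot (file +x) and 23.5 mm above it, at file z 49.5 mm; the lever then lies level from 17 to 62 mm beyond the pivot, 14 mm wide before the thumb end. Raised, it slopes up away from the robot: press on its sloping upper face, not on its end edge.
- divider: Top divider: plain stiff manila board, 3 mm thick, 210 mm along the spine, 0.07 to 0.14 kg. Origin on its turning axis (the arch centre); body x is the axis (= file x); the board runs along body -y, 16 to 164 mm from the axis. It starts flat on the right (body z up); turned half round it lies flat on the left (body z down) at a stop. Let go, it falls slowly to its nearer side, at 2 to 4 rad/s.
- divider_tab (a point): Middle of the outer edge of the top divider's tab, at half its thickness: 177 mm from the turning axis, at file x = +30 mm. The tab is 46 mm long along the edge, 3 mm thick, and stands out 13 mm past the board and 15 mm past the sheets, so its underside is free, 40 mm above the cover (which ends 5 mm past the tab).
- next_divider: The divider directly beneath the top one, same board and turning axis (its origin), 3 mm lower; it shall stay lying on the right (body z up).
- next_divider_tab (a point): Middle of the outer edge of the lower divider's tab, nearer the robot, at file x = -45 mm; same size of tab.
- pen: Black ball pen 139 mm long, 10 mm thick, lying loose on the bare part of the left cover. Origin at its middle, underside.
- mug: White mug, 92 x 127 x 95 mm with its handle, standing loose right of the file. Origin at the middle of its underside.
- desk_stapler: Desk stapler 135 x 34 x 41 mm, loose, right of the file. Origin at the middle of its underside.

How it is judged:
By the outcome, as a careful person would: the job done as asked, in the order asked, and still so for the second after the job is handed in, with the robot touching nothing.
It also fails if it takes over 54 s, if anything falls off the work surface, if the arm or the gripper's body presses on something with over 40 N, if the wrist force passes 120 N, or if a joint passes its speed limit or range.

## Working session

There is one attempt and no reset: what is moved stays moved. The work goes in short steps, Python scripts to look and compute and a tool call to move; the robot and the scene stay as the last step left them, time stands still between calls to the robot, and variables do not carry over. Pictures are saved under pics/ and viewed, and the job is handed in when it is done.

Besides the shell and the picture viewer there is one more tool, called after "Emit:" as name(argument=value, ...) on one line, values as JSON. apply_moves: Moves the arm, as the interface text tells. Its arguments: {"type":"object","properties":{"motion":{"type":"array"},"force":{"type":"number"}},"required":["motion"]}

```bash
mkdir -p pics; ls; cat > h.py <<'E'
import numpy as np, cv2, pickle
from rig import manip
def cap(n,save):
    c=manip.capture(n); pickle.dump(c,open(f'pics/{save}.pkl','wb'))
    cv2.imwrite(f'pics/{save}.png',c['img'][:,:,::-1]); return c
def load(s): return pickle.load(open(f'pics/{s}.pkl','rb'))
def K(c): return np.array([[c['fx'],0,c['cx']],[0,c['fy'],c['cy']],[0,0,1]])
def px(c,u,v,z=None,zp=None):
    n=cv2.undistortPoints(np.array([[[u,v]]],float),K(c),np.array(c['dist'],float))[0,0]
    d=np.array([n[0],n[1],1.]);R=np.array(c['R']);t=np.array(c['t'])
    if zp is None:
        if z is None: z=np.median(c['z_map'][int(v)-1:int(v)+2,int(u)-1:int(u)+2])
        return R.T@(d*z-t)
    o=-R.T@t; w=R.T@d
    return o+w*(zp-o[2])/w[2]
def proj(c,X):
    p,_=cv2.projectPoints(np.array(X,float).reshape(-1,1,3),cv2.Rodrigues(np.array(c['R'],float))[0],np.array(c['t'],float),K(c),np.array(c['dist'],float)); return p[:,0]
def crop(c,save,u0,v0,u1,v1,s):
    im=c['img'][v0:v1,u0:u1,::-1]; cv2.imwrite(f'pics/{save}.png',cv2.resize(im,None,fx=s,fy=s,interpolation=cv2.INTER_CUBIC))
E
python3 - <<'E'
from h import *
s=manip.observe();print(s)
for n in('scene','top'):
    c=cap(n,n+'0');print(n,c['R'],c['t'],c['fx'])
E
```

```text
pics
{'time': 0.0, 'q': array([-1.37039437e+00,  1.31179345e-01,  1.48929150e+00, -3.86287671e-05,
        1.52299656e+00, -8.53886037e-02]), 'qd': array([-6.60595578e-05, -7.31844351e-04, -1.44080900e-04, -1.34764856e-03,
       -1.93072398e-04, -1.73151164e-03]), 'joint_efforts': array([ 1.62319713e-03, -5.69383693e+01, -5.00551951e+01,  4.84117186e-05,
        1.47415360e-02,  5.82751136e-05]), 'ee_pos': array([ 0.16905291, -0.57511202,  0.23022687]), 'ee_rot': array([-1.32969391,  0.9971385 , -0.99476943]), 'contact_force': array([-0.057903  , -0.22800178,  0.1931983 ]), 'wrist_torque': array([ 0.01179302, -0.01035956,  0.05288633]), 'finger_gap': 0.9969280890887408}
scene [[-0.73170311 -0.68161703  0.00296535]
 [-0.53452083  0.57108769 -0.62301391]
 [ 0.42296341 -0.45744626 -0.78220514]] [0.2998524  0.38056575 1.20041231] 496.6217746999859
top [[-0.00877361 -0.99995823 -0.00256314]
 [-0.99893746  0.00888057 -0.0452226 ]
 [ 0.04524347  0.00216365 -0.99897365]] [-0.08553487  0.51512697  1.53697569] 445.8803732229582
```

View pics/scene0.png

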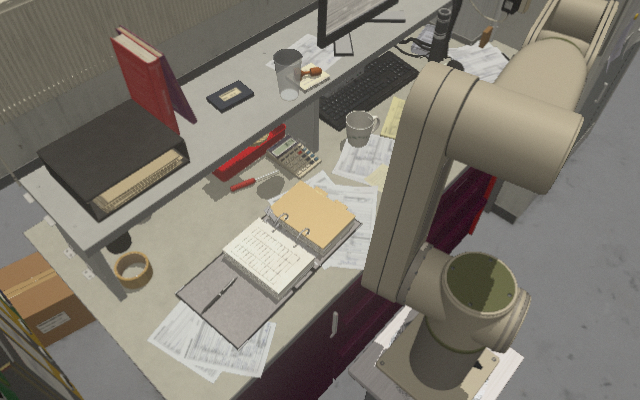

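View pics/top0.png

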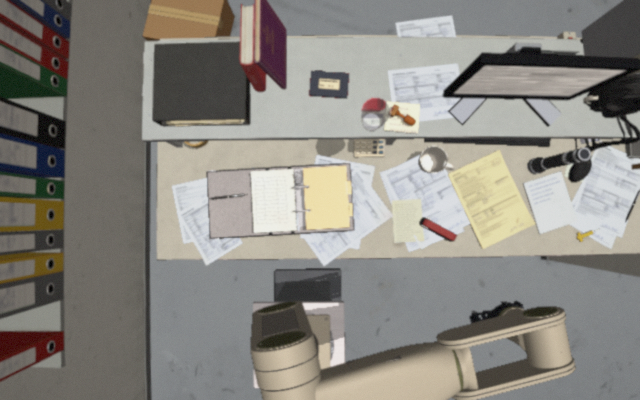

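```bash
python3 - <<'E'
from h import *
from scipy.spatial.transform import Rotation as R
print(R.from_rotvec(manip.observe()['ee_rot']).as_matrix().round(3))
E
```

```text
[[ 0.282 -0.     0.959]
 [-0.959  0.002  0.282]
 [-0.002 -1.     0.   ]]
```

```bash
python3 - <<'E'
from h import *
c=load('top0');crop(c,'t0c',195,145,375,255,4.4)
c=load('scene0');crop(c,'s0c',170,170,370,350,4)
for s in('top0',):
  c=load(s);z=c['z_map']
  for p in [(207,173),(351,164),(355,230),(208,238),(300,180),(200,150),(370,150),(300,135)]: print(p,px(c,*p).round(4))
E
```

```text
(207, 173) [0.6016 0.3166 0.0081]
(351, 164) [ 0.6288 -0.1891  0.0027]
(355, 230) [ 0.3979 -0.2002  0.0056]
(208, 238) [0.3738 0.3139 0.0032]
(300, 180) [ 0.5691 -0.0132  0.0632]
(200, 150) [ 0.6847  0.3446 -0.0008]
(370, 150) [ 0.6765 -0.2556  0.0113]
(300, 135) [ 0.6817 -0.0255  0.2797]
```

View pics/t0c.png

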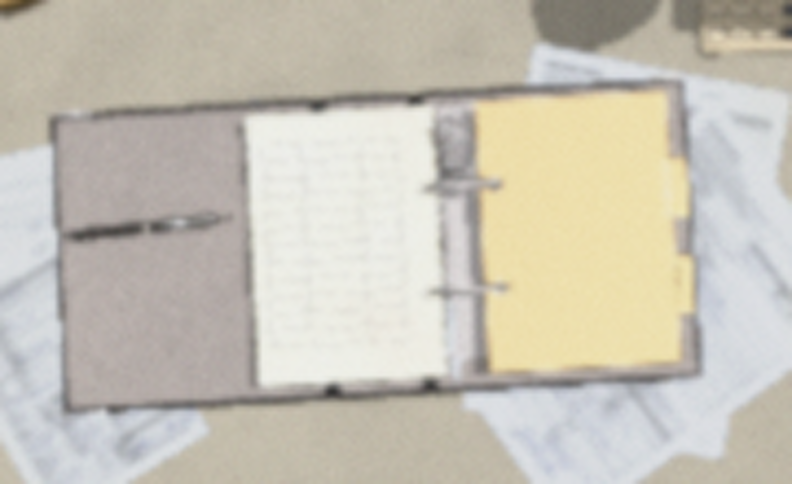

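View pics/s0c.png

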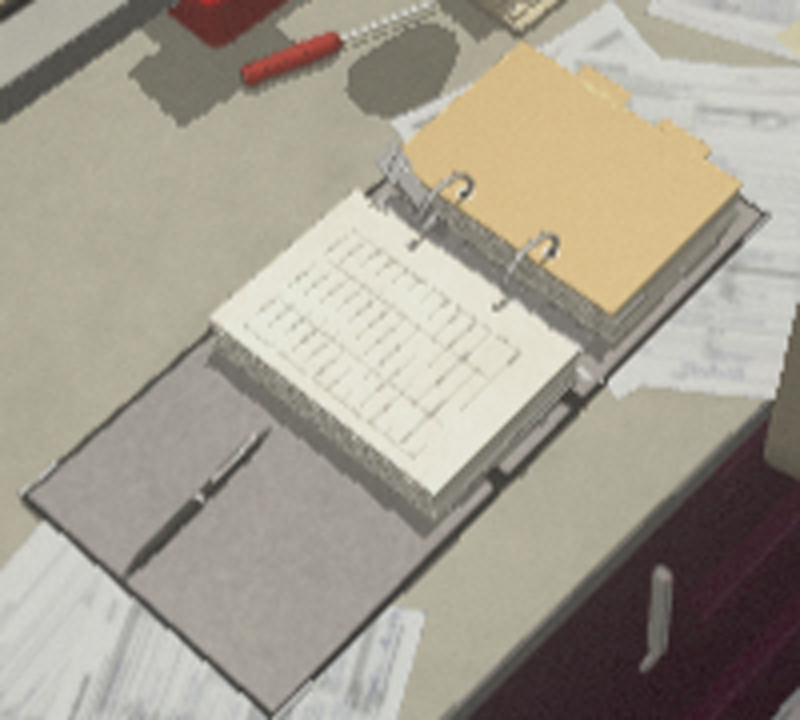

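```bash
cat >> h.py <<'E'
def F(p,pose):
    x,y,a=pose; c,s=np.cos(a),np.sin(a); p=np.atleast_2d(p)
    return np.c_[x+c*p[:,0]-s*p[:,1],y+s*p[:,0]+c*p[:,1],p[:,2]+.004]
E
python3 - <<'E'
from h import *
from scipy.optimize import least_squares
T=load('top0');S=load('scene0')
fp=np.array([[120,325,3],[120,-182,3],[-120,-182,3],[-120,325,3]])/1000
tp=np.array([[52,117],[682,82],[698,373],[66,410]])/4.4+[195,145]
sf=fp[[0,3,2]]; sp=np.array([[22,495],[272,715],[768,215]])/4+[170,170]
# tabs: near tab next at x=-45,outer edge; top tab
r=lambda p:np.r_[(proj(T,F(fp,p))-tp).ravel(),(proj(S,F(sf,p))-sp).ravel()]
for f in (r,lambda p:r(p)[:8],lambda p:r(p)[8:]):
    o=least_squares(f,[.5,0,.05]);print(o.x.round(4),r(o.x).round(1))
o=least_squares(r,[.5,0,.05]).x
np.save('pose.npy',o)
def ov(c,save,box,s):
    u0,v0,u1,v1=box
    im=cv2.resize(c['img'][v0:v1,u0:u1,::-1],None,fx=s,fy=s,interpolation=cv2.INTER_CUBIC)
    def ln(P,col,cl=False):
        q=((proj(c,F(np.array(P)/1000,o))-[u0,v0]+.5)*s).astype(np.int32); cv2.polylines(im,[q],cl,col,1)
    ln([[120,325,3],[120,-182,3],[-120,-182,3],[-120,325,3]],(0,0,255),1)
    ln([[105,-16,46.5],[105,-164,46.5],[53,-164,46.5],[53,-177,46.5],[7,-177,46.5],[7,-164,46.5],[-105,-164,46.5],[-105,-16,46.5]],(255,0,0),1)
    ln([[104,17,43.5],[104,162,43.5],[-104,162,43.5],[-104,17,43.5]],(0,160,0),1)
    for th in (.4,.55,.75):
        ln([[54+np.cos(th)*a-np.sin(th)*23.5,b,26+np.sin(th)*a+np.cos(th)*23.5] for a,b in((40,-11),(62,-11),(62,11),(40,11))],(255,0,255),1)
    cv2.imwrite(f'pics/{save}.png',im)
ov(T,'ovt',(195,145,375,255),4.4); ov(S,'ovs',(170,170,370,350),4)
crop(T,'tl',280,155,320,205,14);crop(S,'sl',255,195,315,240,13)
E
```

```text
[ 0.5067 -0.0103  0.0462] [-0.7 -1.4  0.3 -1.5  0.7  1.  -0.9  0.4 -0.7 -0.6  0.7  1.3  1.2 -0.8]
[ 0.5056 -0.0107  0.048 ] [-0.6 -0.9  0.4 -1.3  0.8  1.2 -0.7  0.9 -0.3 -0.2  1.3  1.6  1.5 -0.7]
[ 0.5078 -0.01    0.0464] [-0.7 -1.7  0.2 -1.9  0.6  0.7 -0.9  0.1 -1.1 -0.7  0.3  1.1  0.8 -0.9]
```

View pics/ovt.png

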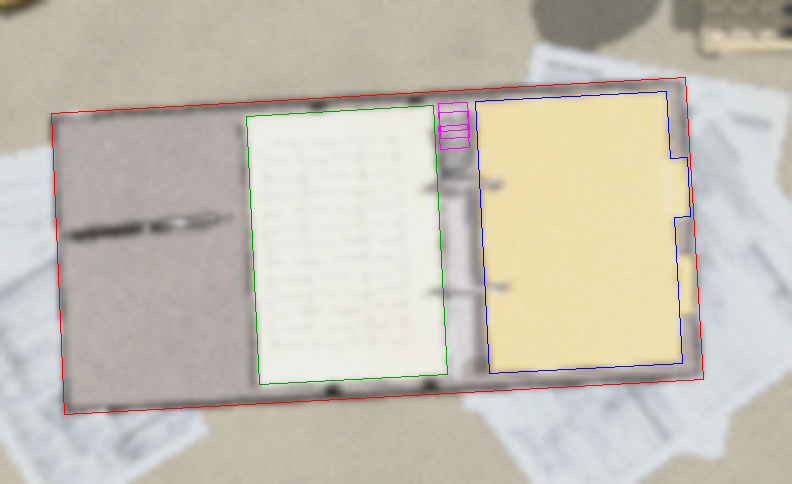

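View pics/ovs.png

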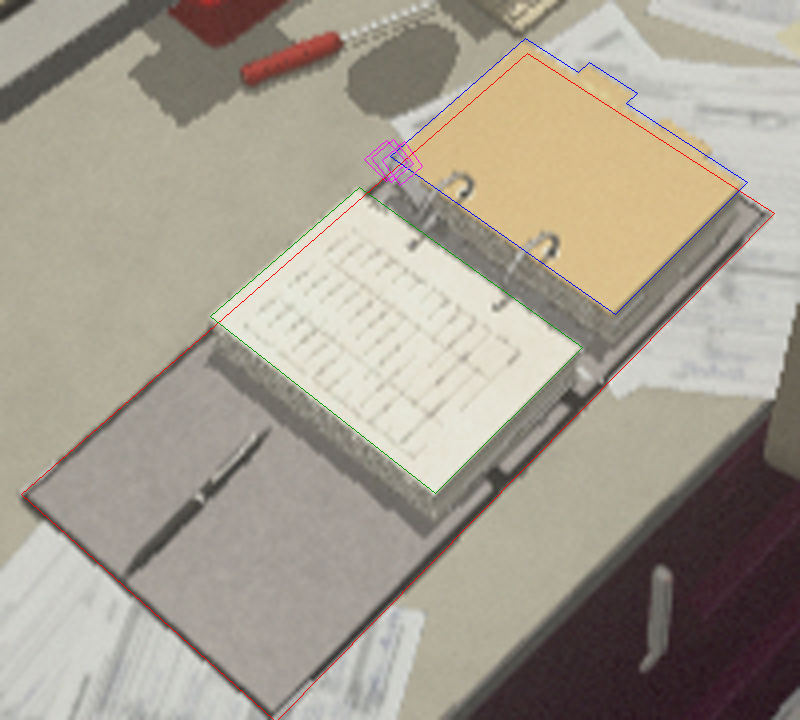

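View pics/sl.png

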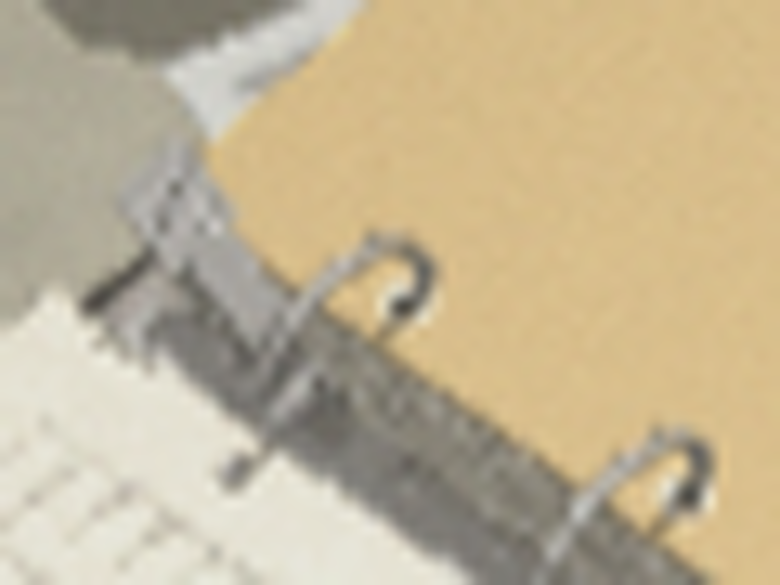

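View pics/tl.png

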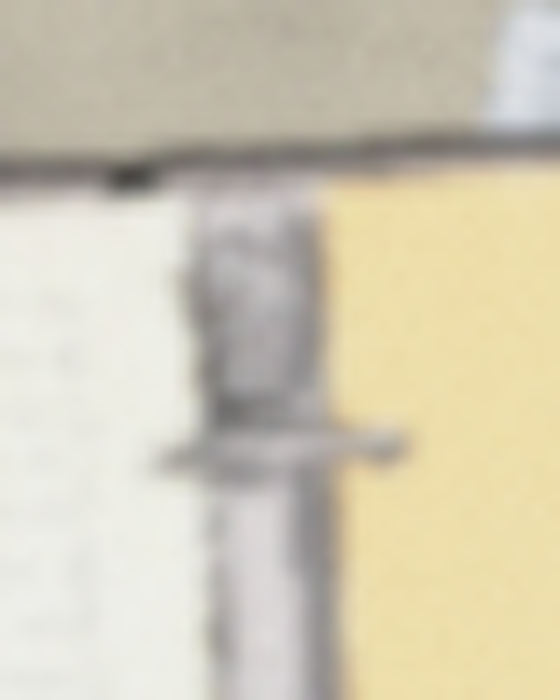

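```bash
python3 - <<'E'
from h import *
o=np.load('pose.npy')
T=load('top0');S=load('scene0')
def inv(P):
    c,s=np.cos(o[2]),np.sin(o[2]); d=P-[o[0],o[1],.004]
    return np.array([c*d[0]+s*d[1],-s*d[0]+c*d[1],d[2]])*1000
for v in range(163,188,2): print('top',v,inv(px(T,298,v)).round(0))
for p in [(175,205),(150,200),(200,200),(200,240),(230,280),(250,300)]:
    print('sc',p,inv(px(S,p[0]/13+255,p[1]/13+195)).round(0))
for th in np.arange(.3,.85,.1):
    print(round(th,1),((proj(S,F(np.array([[54+np.cos(th)*a-np.sin(th)*23.5,b,26+np.sin(th)*a+np.cos(th)*23.5] for a,b in((40,-11),(62,-11),(62,11),(40,11))])/1000,o))-[255,195])*13).round(0).tolist())
for v in (136,138,140,142,144):print('shelf',v,px(T,300,v).round(3))
P=np.array([[70,0,0],[75,0,60],[30,-177,45],[30,-190,20]])/1000
print(F(P,o).round(4)); print('roll',o[2])
for p in ((432,158),(437,228)):print(px(T,*p).round(3))
E
```

```text
top 163 [128.   1.  -5.]
top 165 [120.   1.   1.]
top 167 [113.   2.   4.]
top 169 [105.   2.   7.]
top 171 [98.  2. 12.]
top 173 [84. -1. 81.]
top 175 [78. -1. 72.]
top 177 [72. -0. 67.]
top 179 [65.  0. 64.]
top 181 [59.  1. 59.]
top 183 [54.  3. 39.]
top 185 [48.  4. 27.]
top 187 [43.  5.  5.]
sc (175, 205) [80.  2. 74.]
sc (150, 200) [83.  6. 77.]
sc (200, 200) [77. -3. 74.]
sc (200, 240) [72.  3. 69.]
sc (230, 280) [64.  3. 62.]
sc (250, 300) [59.  2. 59.]
0.3 [[203.0, 197.0], [131.0, 129.0], [61.0, 189.0], [133.0, 257.0]]
0.4 [[214.0, 197.0], [144.0, 125.0], [73.0, 185.0], [144.0, 258.0]]
0.5 [[226.0, 198.0], [158.0, 123.0], [88.0, 184.0], [156.0, 260.0]]
0.6 [[239.0, 202.0], [174.0, 124.0], [104.0, 185.0], [169.0, 263.0]]
0.7 [[253.0, 207.0], [192.0, 127.0], [121.0, 188.0], [183.0, 269.0]]
0.8 [[268.0, 214.0], [212.0, 132.0], [141.0, 194.0], [198.0, 276.0]]
shelf 136 [ 0.679 -0.026  0.279]
shelf 138 [ 0.675 -0.025  0.27 ]
shelf 140 [ 0.715 -0.011  0.004]
shelf 142 [ 0.708 -0.011  0.003]
shelf 144 [ 0.701 -0.011  0.002]
[[ 0.5766 -0.007   0.004 ]
 [ 0.5816 -0.0068  0.064 ]
 [ 0.5449 -0.1857  0.049 ]
 [ 0.5455 -0.1987  0.024 ]]
roll 0.04624614286034362
[ 0.647 -0.474  0.009]
[ 0.403 -0.478  0.042]
```

Emit:
apply_moves(motion=[[1,26,36,0,-0.02],[1,26,36,0,-0.02],[1,26,36,0,-0.02],[1,26,36,0,-0.02],[1,26,36,0,-0.02],[1,26,36,0,-0.02],[1,26,36,0,-0.02],[1,26,36,0,-0.02],[1,26,36,0,-0.02],[1,26,36,0,-0.02],[1,26,36,0,-0.02],[1,26,36,0,-0.02]], force=20)

```text
time: 1.3
ee_pos: [0.4835, -0.1265, 0.2238]
ee_rot: [-1.217, 1.196, -1.182]
contact_force: [0.9, -0.7, 0.1]
finger_gap: -0.004
```

Emit:
apply_moves(motion=[[1,24,30,0,-0.01],[1,24,30,0,0],[1,24,30,0,0],[1,20,25,0,0],[1,0,0,0,0]])

```text
time: 1.8
ee_pos: [0.5792, -0.0002, 0.2212]
ee_rot: [-1.216, 1.203, -1.183]
contact_force: [-1.7, 0.2, -0.3]
finger_gap: -0.001
```

```bash
cat >> h.py <<'E'
def st():
    from scipy.spatial.transform import Rotation as R
    s=manip.observe();o=np.load('pose.npy');M=R.from_rotvec(s['ee_rot']).as_matrix()
    d=s['ee_pos']-[o[0],o[1],.004];c,q=np.cos(o[2]),np.sin(o[2])
    print('t',round(s['time'],2),'world',s['ee_pos'].round(4),'file mm',(np.array([c*d[0]+q*d[1],-q*d[0]+c*d[1],d[2]])*1000).round(1),'jaw yaw rel file deg',np.degrees(np.arctan2(M[1,0],M[0,0])-o[2]).round(1),'down',M[:,1].round(3),'F',s['contact_force'].round(1),'q',s['q'].round(2))
E
python3 -c "from h import *;st()"
```

```text
t 1.8 world [ 5.792e-01 -2.000e-04  2.212e-01] file mm [ 72.8   6.7 217.2] jaw yaw rel file deg -91.5 down [-0.006  0.01  -1.   ] F [-1.7  0.2 -0.3] q [-0.1   0.09  1.56  0.01  1.51  1.45]
```

Emit:
apply_moves(motion=[[1,0,-4,-20,0.02],[1,0,-3,-25,0],[1,0,0,-25,0],[1,0,0,-25,0],[1,0,0,-20,0],[1,0,0,-8,0],[1,0,0,0,0]])

```text
time: 2.5
ee_pos: [0.5763, -0.0083, 0.0922]
ee_rot: [-1.23, 1.189, -1.165]
contact_force: [0.3, -0.4, -0.3]
finger_gap: -0.002
```

```bash
python3 -c "
from h import *;st()
c=cap('scene','s1');crop(c,'s1c',230,100,390,260,4)"
```

```text
t 2.5 world [ 0.5763 -0.0083  0.0922] file mm [69.6 -1.2 88.2] jaw yaw rel file deg -90.2 down [-0.01   0.009 -1.   ] F [ 0.3 -0.4 -0.3] q [-0.11  0.19  1.69  0.01  1.28  1.42]
```

View pics/s1c.png

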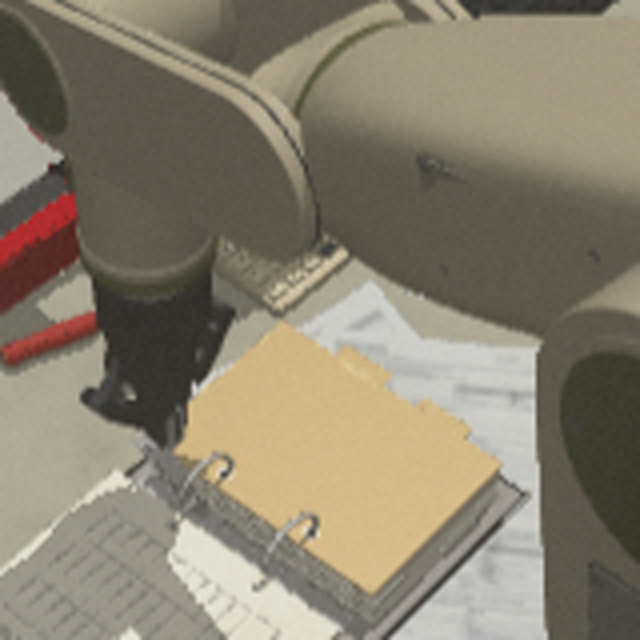

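Emit:
apply_moves(motion=[[1,2,1,-6,0],[1,0,0,-6,0],[1,0,0,-5,0],[1,0,0,-5,0]])

```text
time: 2.95
ee_pos: [0.5829, -0.0079, 0.0751]
ee_rot: [-1.224, 1.181, -1.171]
contact_force: [-0.5, 0.7, 3.6]
finger_gap: -0.003
```

```bash
python3 -c "
from h import *;st()"
```

```text
t 2.95 world [ 0.5829 -0.0079  0.0751] file mm [76.2 -1.1 71.1] jaw yaw rel file deg -90.2 down [-0.     0.008 -1.   ] F [-0.5  0.7  3.6] q [-0.11  0.21  1.69  0.01  1.24  1.42]
```

Emit:
apply_moves(motion=[[1,-2,0,-4,0],[1,0,0,-4,0],[1,0,0,-4,0],[1,0,0,-4,0]])

```text
time: 3.35
ee_pos: [0.5846, -0.008, 0.0616]
ee_rot: [-1.218, 1.174, -1.176]
contact_force: [2.5, 1.1, 6.7]
finger_gap: -0.003
```

```bash
python3 -c "
from h import *;st()"
```

```text
t 3.35 world [ 0.5846 -0.008   0.0616] file mm [77.9 -1.3 57.6] jaw yaw rel file deg -90.1 down [ 0.009  0.007 -1.   ] F [2.5 1.1 6.7] q [-0.11  0.23  1.7   0.01  1.21  1.42]
```

Emit:
apply_moves(motion=[[1,-1,0,-4,0],[1,-1,0,-4,0],[1,-1,0,-3,0],[1,-1,0,-3,0]])

```text
time: 3.75
ee_pos: [0.5884, -0.008, 0.0532]
ee_rot: [-1.206, 1.161, -1.185]
contact_force: [-5.4, 0.5, 23.9]
finger_gap: -0.001
```

```bash
python3 -c "
from h import *;st()"
```

```text
t 3.75 world [ 0.5884 -0.008   0.0532] file mm [81.7 -1.6 49.2] jaw yaw rel file deg -90.1 down [ 0.026  0.007 -1.   ] F [-5.4  0.5 23.9] q [-0.11  0.23  1.72  0.01  1.17  1.42]
```

Emit:
apply_moves(motion=[[1,-2,0,0,0],[1,-2,0,10,0],[1,0,0,25,0],[1,0,0,30,0],[1,0,0,30,0]])

```text
time: 4.25
ee_pos: [0.578, -0.0073, 0.1449]
ee_rot: [-1.214, 1.171, -1.177]
contact_force: [-0.2, 0.4, -0.0]
finger_gap: -0.002
```

```bash
python3 -c "
from h import *;st()
c=cap('scene','s2');crop(c,'s2c',250,180,330,240,10)"
```

```text
t 4.25 world [ 0.578  -0.0073  0.1449] file mm [ 71.4  -0.4 140.9] jaw yaw rel file deg -90.1 down [ 0.013  0.008 -1.   ] F [-0.2  0.4 -0. ] q [-0.11  0.12  1.66  0.01  1.35  1.42]
```

View pics/s2c.png

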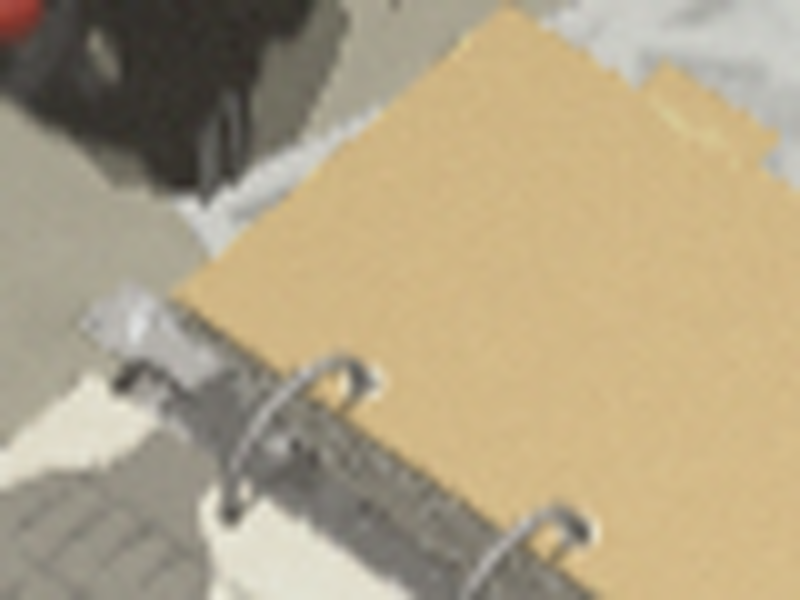

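Emit:
apply_moves(motion=[[1,-3,-18,2,0.13],[1,-3,-18,0,0.13],[1,-3,-18,0,0.13],[1,-3,-18,0,0.13],[1,-3,-18,0,0.13],[1,-3,-18,0,0.13],[1,-3,-18,0,0.13],[1,-3,-18,0,0.13],[1,-3,-18,0,0.13],[1,-3,-18,0,0.13],[1,-2,-18,0,0.13],[1,0,-18,0,0.13]])

```text
time: 5.5
ee_pos: [0.5442, -0.2281, 0.1568]
ee_rot: [-1.544, -0.067, 0.087]
contact_force: [-0.3, -0.5, 0.4]
finger_gap: 0.004
```

```bash
python3 -c "
from h import *;st()"
```

```text
t 5.5 world [ 0.5442 -0.2281  0.1568] file mm [  27.4 -219.3  152.8] jaw yaw rel file deg 3.0 down [-0.014  0.024 -1.   ] F [-0.3 -0.5  0.4] q [-0.49  0.17  1.58  0.02  1.41 -0.59]
```

Emit:
apply_moves(motion=[[1,2,0,-20,-0.05],[1,0,0,-25,0],[1,0,0,-25,0],[1,0,0,-25,0],[1,0,0,-20,0],[1,0,0,-10,0],[1,0,0,-4,0],[1,0,0,0,0]])

```text
time: 6.3
ee_pos: [0.5436, -0.2307, 0.0246]
ee_rot: [-1.545, -0.029, 0.05]
contact_force: [0.2, 0.6, 0.7]
finger_gap: -0.002
```

```bash
python3 -c "
from h import *;st()
c=cap('top','t3');crop(c,'t3c',280,145,400,235,6.5)
c=cap('scene','s3');crop(c,'s3c',230,100,390,260,4)"
```

```text
t 6.3 world [ 0.5436 -0.2307  0.0246] file mm [  26.6 -221.9   20.6] jaw yaw rel file deg 0.2 down [-0.014  0.025 -1.   ] F [0.2 0.6 0.7] q [-0.5   0.32  1.67  0.02  1.18 -0.55]
```

View pics/t3c.png

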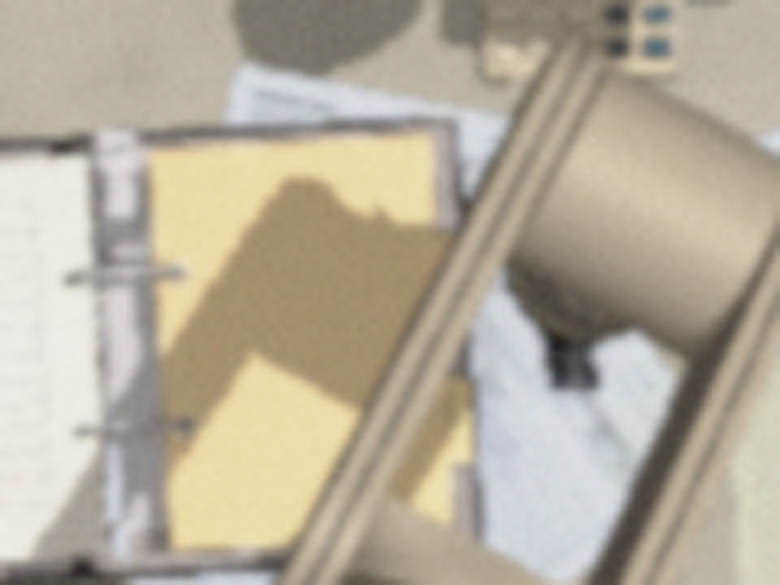

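View pics/s3c.png

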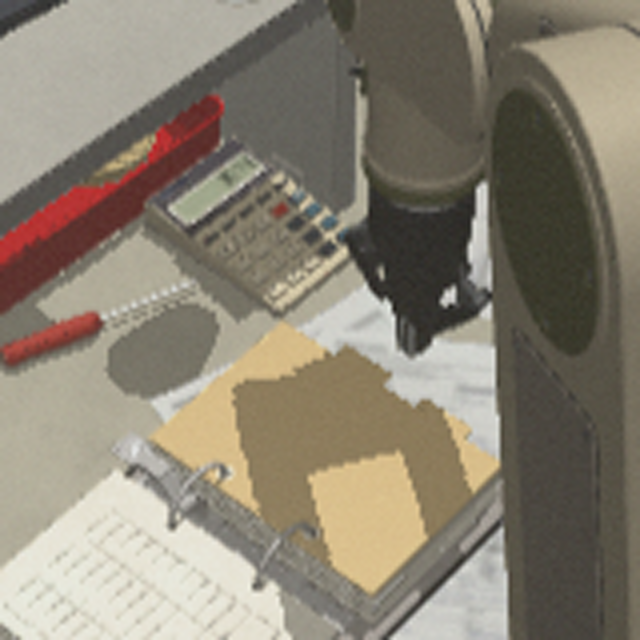

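Emit:
apply_moves(motion=[[1,1,8,0,0],[1,1,8,0,0],[1,1,6,0,0],[1,0,3,0,0],[1,0,3,0,0],[1,0,1,0,0]])

```text
time: 7.0
ee_pos: [0.5506, -0.2002, 0.0301]
ee_rot: [-1.549, -0.036, 0.044]
contact_force: [0.1, 0.4, 0.2]
finger_gap: 0.004
```

```bash
python3 -c "
from h import *;st()"
```

```text
t 7.0 world [ 0.5506 -0.2002  0.0301] file mm [  35.  -191.7   26.1] jaw yaw rel file deg 0.3 down [-0.006  0.021 -1.   ] F [0.1 0.4 0.2] q [-0.45  0.29  1.69  0.02  1.18 -0.5 ]
```

Emit:
apply_moves(motion=[[1,-4,0,-5,0],[1,0,1,-1,0],[1,0,1,0,0]])

```text
time: 7.3
ee_pos: [0.546, -0.1981, 0.0234]
ee_rot: [-1.549, -0.035, 0.044]
contact_force: [0.1, -0.5, -0.0]
finger_gap: 0.001
```

```bash
python3 -c "
from h import *;st()"
```

```text
t 7.3 world [ 0.546  -0.1981  0.0234] file mm [  30.5 -189.5   19.4] jaw yaw rel file deg 0.3 down [-0.006  0.021 -1.   ] F [ 0.1 -0.5 -0. ] q [-0.45  0.29  1.71  0.02  1.16 -0.5 ]
```

Emit:
apply_moves(motion=[[1,0,2,0,0],[1,0,1,0,0]])

```text
time: 7.5
ee_pos: [0.5456, -0.1954, 0.0231]
ee_rot: [-1.55, -0.035, 0.044]
contact_force: [0.1, -4.6, -0.3]
finger_gap: 0.001
```

```bash
python3 -c "
from h import *;st()"
```

```text
t 7.5 world [ 0.5456 -0.1954  0.0231] file mm [  30.3 -186.7   19.1] jaw yaw rel file deg 0.2 down [-0.007  0.021 -1.   ] F [ 0.1 -4.6 -0.3] q [-0.44  0.28  1.71  0.02  1.16 -0.5 ]
```

Emit:
apply_moves(motion=[[1,0,1,4,0],[1,0,1,5,0]])

```text
time: 7.7
ee_pos: [0.5457, -0.1953, 0.0322]
ee_rot: [-1.553, -0.034, 0.044]
contact_force: [-0.8, -4.5, -1.0]
finger_gap: -0.003
```

```bash
python3 -c "
from h import *;st()
c=cap('scene','s4');crop(c,'s4c',280,150,360,230,8)"
```

```text
t 7.7 world [ 0.5457 -0.1953  0.0322] file mm [  30.4 -186.6   28.2] jaw yaw rel file deg 0.2 down [-0.006  0.018 -1.   ] F [-0.8 -4.5 -1. ] q [-0.44  0.27  1.71  0.01  1.17 -0.5 ]
```

View pics/s4c.png

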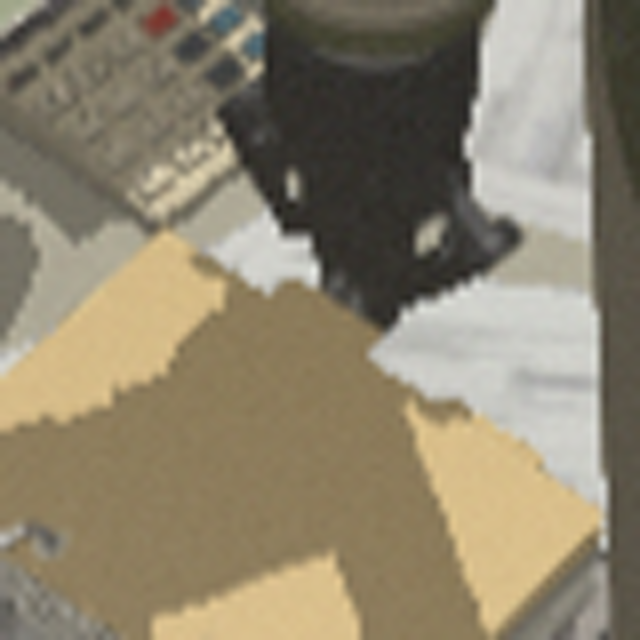

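```bash
cat >> h.py <<'E'
def inv(P):
    o=np.load('pose.npy');c,s=np.cos(o[2]),np.sin(o[2]); d=P-[o[0],o[1],.004]
    return np.array([c*d[0]+s*d[1],-s*d[0]+c*d[1],d[2]])*1000
E
python3 -c "
from h import *;c=load('s4')
for p in [(100,350),(200,300),(300,320),(350,345),(440,411),(520,480),(560,600)]:print(p,inv(px(c,p[0]/8+280,p[1]/8+150)).round(1))"
```

```text
(100, 350) [  84.9 -103.2   48.9]
(200, 300) [  71.7 -144.2   50.8]
(300, 320) [  36.5 -159.9   52.2]
(350, 345) [  14.7 -162.5   52.3]
(440, 411) [ -29.  -161.    50.3]
(520, 480) [ -72.3 -152.4   53.9]
(560, 600) [-103.1 -139.    22.7]
```

Emit:
apply_moves(motion=[[1,0,2,8,0],[1,0,2,8,0],[1,0,3,8,0],[1,0,3,8,0]])

```text
time: 8.15
ee_pos: [0.5459, -0.1903, 0.0672]
ee_rot: [-1.561, -0.034, 0.041]
contact_force: [-1.1, -5.5, 0.7]
finger_gap: -0.0
```

```bash
python3 -c "
from h import *;st()
c=cap('scene','s5');crop(c,'s5c',260,130,360,230,6)
for p in [(300,180),(305,190),(320,205),(320,200),(310,200)]:print(p,inv(px(c,*p)).round(1))"
```

```text
t 8.15 world [ 0.5459 -0.1903  0.0672] file mm [  30.8 -181.6   63.2] jaw yaw rel file deg 0.1 down [-0.005  0.01  -1.   ] F [-1.1 -5.5  0.7] q [-0.43  0.22  1.7   0.01  1.23 -0.48]
(300, 180) [  84.7 -137.2   80.9]
(305, 190) [  50.1 -119.7   77.9]
(320, 205) [ -15.6 -108.5   72.6]
(320, 200) [  -5.6 -120.6   75.7]
(310, 200) [  17.5 -103.8   73. ]
```

View pics/s5c.png

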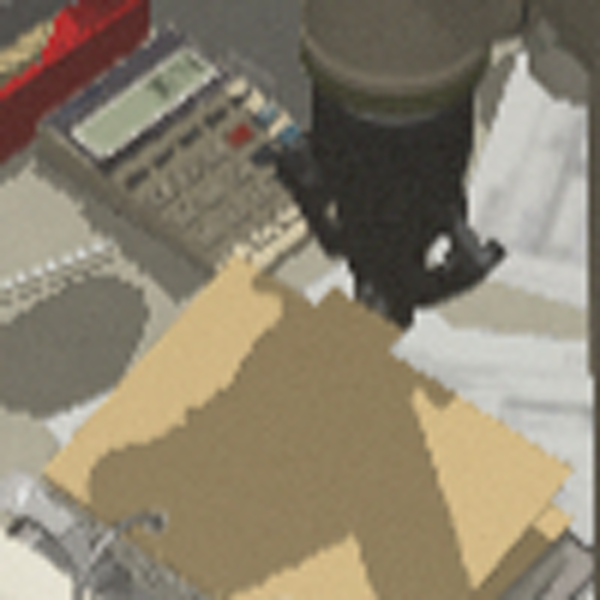

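Emit:
apply_moves(motion=[[1,0,4,12,0],[1,0,5,11,0],[1,0,5.5,11,0],[1,0,6,11,0],[1,0,7,10,0],[1,0,7.5,10,0]])

```text
time: 8.8
ee_pos: [0.5458, -0.1551, 0.1372]
ee_rot: [-1.563, -0.033, 0.039]
contact_force: [-1.3, -2.0, -0.2]
finger_gap: -0.001
```

```bash
cat >> h.py <<'E'
def board(c):
    # points in scene image: manila colour -> plane fit angle
    im=c['img'].astype(int); m=(im[...,0]-im[...,2]>35)&(im[...,0]>90)&(c['z_map']>0)
    P=np.array([inv(px(c,u,v,z=c['z_map'][v,u])) for v,u in zip(*np.where(m)) ])
    ok=(abs(P[:,0])<100)&(np.hypot(P[:,1],P[:,2]-45)<170)&(np.hypot(P[:,1],P[:,2]-45)>60)&(P[:,2]>38)
    a=np.arctan2(P[ok,2]-45,-P[ok,1]); print('board n',ok.sum(),'angle pct 10/50/90',np.percentile(a,[10,50,90]).round(3))
E
python3 -c "
from h import *;st()
c=cap('scene','s6');crop(c,'s6c',230,80,380,230,4);board(c)"
```

```text
t 8.8 world [ 0.5458 -0.1551  0.1372] file mm [  32.3 -146.5  133.2] jaw yaw rel file deg 0.0 down [-0.004  0.007 -1.   ] F [-1.3 -2.  -0.2] q [-0.37  0.11  1.68  0.01  1.35 -0.42]
board n 2699 angle pct 10/50/90 [0.662 0.71  0.744]
```

View pics/s6c.png

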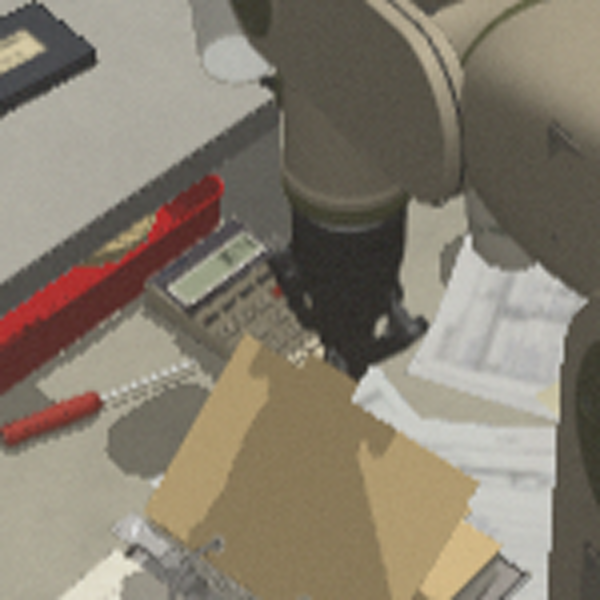

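Emit:
apply_moves(motion=[[1,0,9,9,0],[1,0,9,8,0],[1,0,9,7.5,0],[1,0,10,7,0],[1,0,10,6,0],[1,0,10.5,5,0],[1,0,11,4,0]])

```text
time: 9.55
ee_pos: [0.5465, -0.0783, 0.1883]
ee_rot: [-1.56, -0.036, 0.04]
contact_force: [0.1, 0.0, 0.1]
finger_gap: 0.0
```

```bash
python3 -c "
from h import *;st()
c=cap('scene','s7');crop(c,'s7c',230,80,380,230,4);board(c)"
```

```text
t 9.55 world [ 0.5465 -0.0783  0.1883] file mm [ 36.6 -69.8 184.3] jaw yaw rel file deg 0.1 down [-0.003  0.01  -1.   ] F [0.1 0.  0.1] q [-0.24  0.03  1.67  0.01  1.44 -0.29]
board n 2687 angle pct 10/50/90 [-0.024  1.252  1.282]
```

View pics/s7c.png

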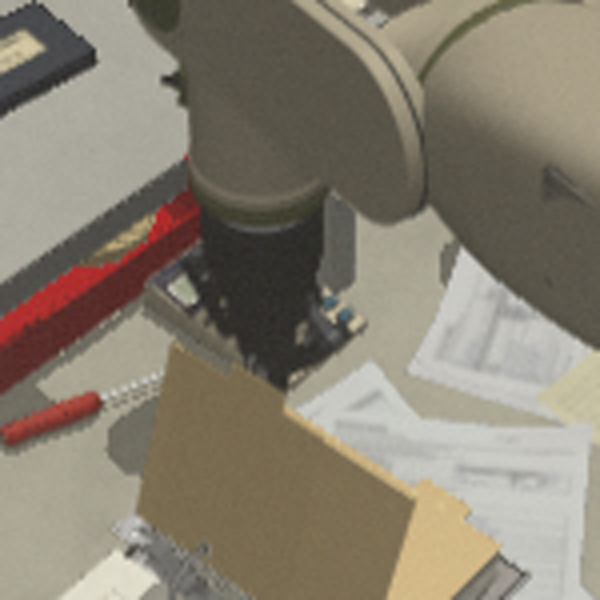

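Emit:
apply_moves(motion=[[1,0,8,0,0],[1,0,8,0,0],[1,0,8,0,0],[1,0,8,0,0],[1,0,8,-2,0],[1,0,8,-2,0]])

```text
time: 10.2
ee_pos: [0.5476, -0.025, 0.1864]
ee_rot: [-1.56, -0.039, 0.038]
contact_force: [-6.8, -1.2, 22.8]
finger_gap: -0.0
```

```bash
python3 -c "
from h import *;st()
c=cap('scene','s8');crop(c,'s8c',230,80,380,230,4);board(c)"
```

```text
t 10.2 world [ 0.5476 -0.025   0.1864] file mm [ 40.2 -16.7 182.4] jaw yaw rel file deg 0.1 down [ 0.    0.01 -1.  ] F [-6.8 -1.2 22.8] q [-0.15  0.02  1.69  0.01  1.44 -0.2 ]
board n 2483 angle pct 10/50/90 [-0.038  0.009  1.58 ]
```

View pics/s8c.png

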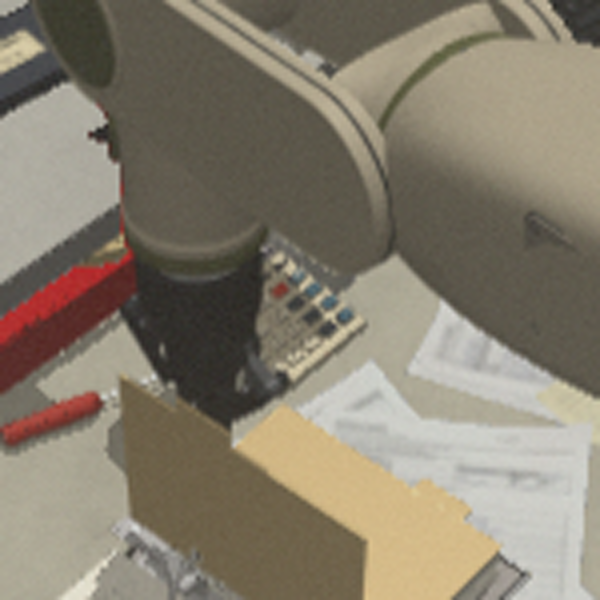

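Emit:
apply_moves(motion=[[1,0,0,6,0],[1,-2,0,8,0],[1,-2,0,8,0]])

```text
time: 10.55
ee_pos: [0.5431, -0.0224, 0.2086]
ee_rot: [-1.559, -0.039, 0.04]
contact_force: [0.1, -0.3, -0.3]
finger_gap: -0.002
```

```bash
python3 -c "
from h import *;st()
c=cap('scene','s9');crop(c,'s9c',230,80,380,230,4);board(c)"
```

```text
t 10.55 world [ 0.5431 -0.0224  0.2086] file mm [ 35.8 -13.8 204.6] jaw yaw rel file deg 0.2 down [-0.001  0.012 -1.   ] F [ 0.1 -0.3 -0.3] q [-0.14 -0.01  1.68  0.01  1.48 -0.19]
board n 2375 angle pct 10/50/90 [-0.041 -0.     1.597]
```

View pics/s9c.png

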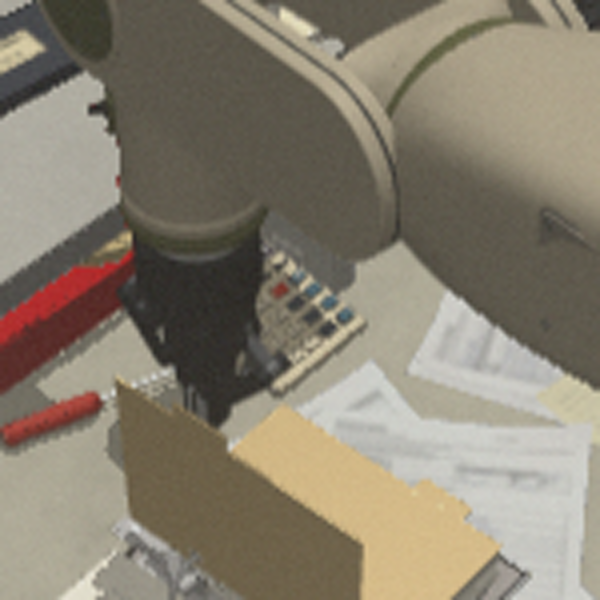

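Emit:
apply_moves(motion=[[1,-1,6,0,0],[1,0,7,0,0],[1,0,7,0,0],[1,0,7,0,0]])

```text
time: 11.0
ee_pos: [0.5423, 0.0055, 0.2103]
ee_rot: [-1.559, -0.039, 0.036]
contact_force: [-0.6, -0.1, -0.4]
finger_gap: -0.0
```

```bash
python3 -c "
from h import *;st()
c=cap('scene','s10');crop(c,'s10c',200,80,350,230,4);board(c)"
```

```text
t 11.0 world [0.5423 0.0055 0.2103] file mm [ 36.3  14.1 206.3] jaw yaw rel file deg 0.1 down [ 0.001  0.011 -1.   ] F [-0.6 -0.1 -0.4] q [-0.09 -0.02  1.68  0.01  1.48 -0.14]
board n 1907 angle pct 10/50/90 [-0.051 -0.023  0.013]
```

View pics/s10c.png

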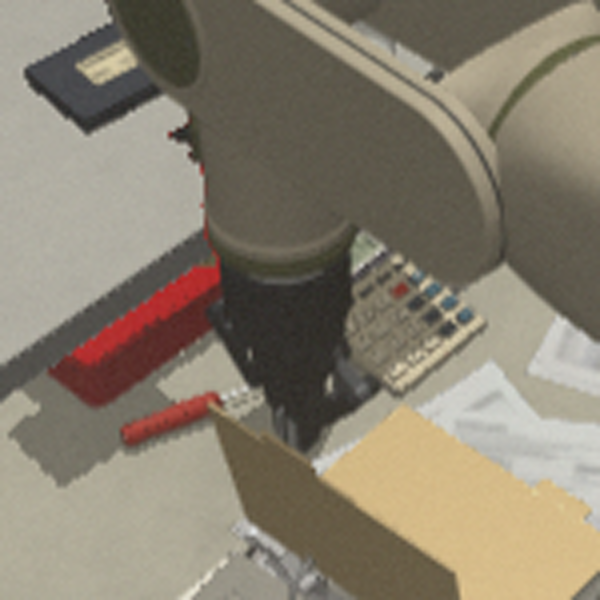

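Emit:
apply_moves(motion=[[1,0,7,0,0],[1,0,7,0,0],[1,0,7,0,0],[1,0,0,0,0],[1,0,0,0,0]])

```text
time: 11.55
ee_pos: [0.5419, 0.0307, 0.2095]
ee_rot: [-1.558, -0.04, 0.039]
contact_force: [0.5, -0.1, -0.3]
finger_gap: -0.001
```

```bash
python3 -c "
from h import *;st()
c=cap('scene','s11');crop(c,'s11c',170,120,370,320,3);board(c)"
```

```text
t 11.55 world [0.5419 0.0307 0.2095] file mm [ 37.   39.3 205.5] jaw yaw rel file deg 0.2 down [-0.     0.012 -1.   ] F [ 0.5 -0.1 -0.3] q [-0.05 -0.01  1.68  0.01  1.48 -0.1 ]
board n 2194 angle pct 10/50/90 [-0.054 -0.019  2.195]
```

View pics/s11c.png

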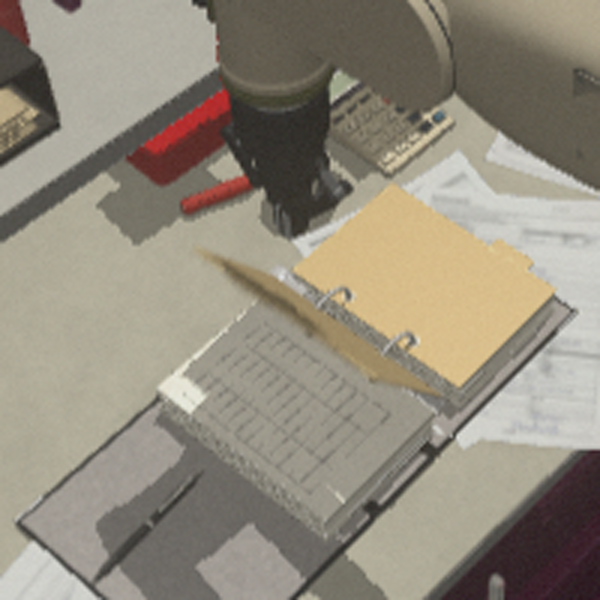

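Falling on its own. I'll hold clear, moving up and back to the right.

Emit:
apply_moves(motion=[[1,0,0,10,0],[1,0,-20,10,0],[1,0,-30,10,0],[1,0,-30,0,0],[1,0,-30,0,0],[1,0,-30,0,0],[1,0,-30,0,0],[1,0,-30,0,0],[1,0,-30,0,0],[1,0,-20,0,0],[1,0,0,0,0],[1,0,0,0,0]])

```text
time: 12.8
ee_pos: [0.5416, -0.2331, 0.2514]
ee_rot: [-1.562, -0.044, 0.03]
contact_force: [-0.3, 0.5, -0.2]
finger_gap: -0.0
```

```bash
python3 -c "
from h import *;st()
c=cap('scene','s12');crop(c,'s12c',170,150,370,350,3)
for p in [(250,230),(270,270),(290,250),(290,205),(320,220)]:print(p,inv(px(c,*p)).round(1))
c=cap('top','t12');crop(c,'t12c',195,145,475,255,2.8)
for p in [(260,185),(275,220),(320,180),(325,225)]:print(p,inv(px(c,*p)).round(1))"
```

```text
t 12.8 world [ 0.5416 -0.2331  0.2514] file mm [  24.5 -224.2  247.4] jaw yaw rel file deg 0.1 down [ 0.008  0.008 -1.   ] F [-0.3  0.5 -0.2] q [-0.5   0.09  1.49  0.01  1.55 -0.55]
(250, 230) [88.6 70.1 46.6]
(270, 270) [-42.6 127.8  46.8]
(290, 250) [-39.8  46.4  44.9]
(290, 205) [ 65.9 -70.8  42.3]
(320, 220) [-35.  -86.   41.5]
(260, 185) [ 53.8 131.4  47.2]
(275, 220) [-67.5  86.3  48.2]
(320, 180) [ 59.8 -72.9  43. ]
(325, 225) [-93.6 -81.4  44.9]
```

View pics/s12c.png

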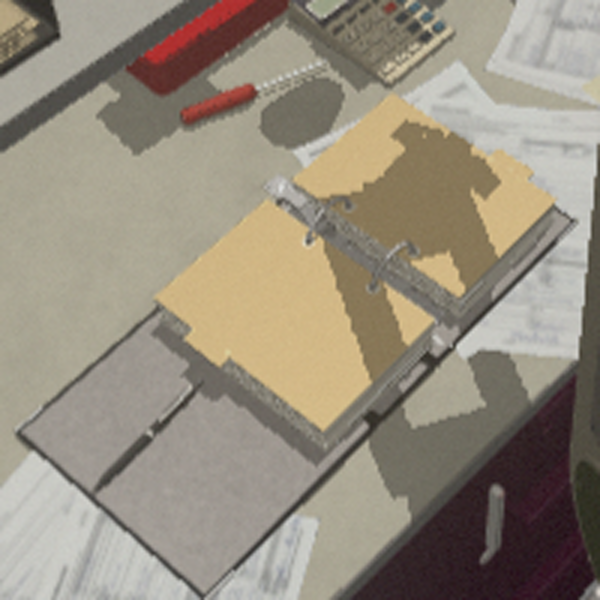

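View pics/t12c.png

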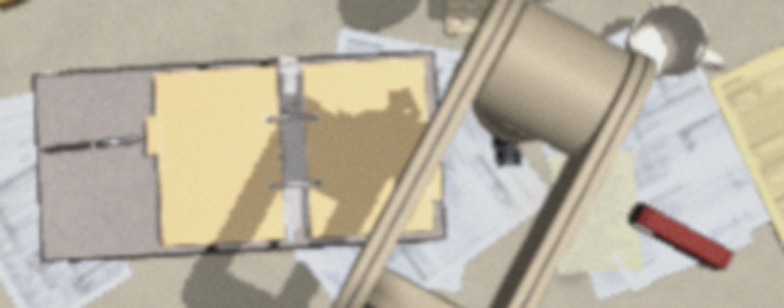

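The divider lies flat on the left (top surface at about file z 46–48 mm) with its tab towards the pen. The lower divider is flat on the right, the lever is level and the arches are shut. The pen, mug and stapler look unmoved.

```bash
python3 -c "
from h import *;st();print(manip.job_done())"
```

```text
t 12.9 world [ 0.5417 -0.2323  0.2513] file mm [  24.7 -223.5  247.3] jaw yaw rel file deg 0.1 down [ 0.008  0.008 -1.   ] F [-0.7  1.3 -0.2] q [-0.5   0.09  1.5   0.01  1.55 -0.55]
the job is handed in; nothing more can be done
None
```

The lever is down with the arches shut, and the top divider lies flat on the sheets on the left. I handed the job in at about 12.9 s, with the arm clear of everything.

- **Lever:** I pressed it with the closed fingertips to its stop (about 24 N, fingertip at file z 49 mm). The next picture showed the arches shut and the lever level.
- **Divider:** The tool could only point straight down, so the fingers could not get right under the tab. I lifted the tab with the side of the closed fingertips against its outer edge, at about 2–5.5 N. I followed the arc up and over, and past vertical the divider fell to the left by itself.
- **Last checks:** The divider's top surface reads about file z 45–48 mm on the left. The lower divider is still flat on the right at about 42–45 mm. The pen, mug and stapler look unmoved by eye in the pictures; I did not measure them.
- **One upset:** Near vertical, the divider's edge caught on the gripper about 40 mm above the fingertips. The wrist read about 23 N upward. I raised the tool at once, it came free, and I finished the push with the fingertips. So for a moment the contact was not with the fingertips only.

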